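Hang the plier rack on its two hooks and put the red pliers on it

ROBOT

A 7-joint arm with a two-finger parallel gripper is mounted at the origin on the work surface. World frame = base frame: x ahead of the robot, y to its left, z up, the work surface at z = 0. Lengths are in mm, angles in rad, forces in N, time in s.
With the tool pointing down it reaches from about 425 to 1025 mm from the base axis. Payload 9.4 kg.
Tool frame: the origin (TCP) lies between the finger pads; the fingertips stand 19 mm ahead of it and the grasp point (between the pads) is the TCP; z points along the fingers, y is the line along which they close (so a half turn about z gives the same grasp; the last joint's range is limited). The gripper opens to 85 mm and grips with 20 to 120 N. Pads are 22 mm wide; open, the fingers measure 114 mm over their backs; the gripper's body (76 mm by 85 mm) begins 54 mm behind the grasp point. The pads swing forward as they close: fully open they stand 13 mm farther back than shut.
Start: joints at [-0.077, 0.599, -0.003, 1.599, 0.002, 0.943, -0.08], TCP at [724.999, -0.006, 250.275] pointing down, gripper open.
Joint ranges: [-2.57, 2.57], [-0.35, 1.97], [-1.29, 1.29], [0.11, 2.56], [-1.05, 4.19], [0.11, 1.86], [-2.63, 2.63]. Speed limits (rad/s): [2.22, 2.22, 3.01, 3.01, 3.14, 3.14, 3.14].

INTERFACE

Orientations are given as a unit quaternion [w, x, y, z].
In Python, from workcell import status, vision, job gives the robot as it stands. The module is installed in compiled form; this text tells all that it offers.
- The arm moves only by the tool drive_tool, never from a script. Its argument "motion" is a list of rows, each a list of 6 numbers: the shift along the world's x, y, z in m, then the turn, a rotation vector about the world's x, y, z in degrees. In form: [[dx, dy, dz, wx, wy, wz], ...]. A call has 1 to 20 rows; each row shifts and turns the commanded pose from where the row before left it; what a row does not reach is not made up. A row lasts 1/8 s, in which the tool goes at most 62.5 mm and 10.7 degrees, less where a joint would pass 70% of its speed; a pose out of reach is approached as far as the arm can. A call with a gripper value outside its range is refused whole. "fingers" is the closure in counts, from 0 (fully open) to 255 (shut), set as the call begins (left out, the last holds). The fingers move at their own pace and stop on an object; "force" is the grip in N (left out, the last holds). Time passes only in rows, so rows that do not move let the fingers close. It gives the time, the measured TCP pose, the force, the opening and the grip force at its end, in the units of the state.
- status.sense(): the state, without advancing time (a new reading comes with each control period).
- vision.read_camera(name): name is "scene" or "side" or "wrist"; returns a dict with "color" (420x560x3 uint8, red, green, blue), "K" (3x3 intrinsics, pixels), "rvec" (rotation vector, rad) and "tvec" (3), from world to camera coordinates, as OpenCV has them; the wrist camera has in their place "mount" (4x4, takes a point from camera to tool coordinates, whose origin is the TCP and whose axes are the flange's). Camera axes: x right, y down, z forward; pixel columns grow to the right and rows downward; lengths in mm; the calibration is good to about 2 mm. A picture is of the moment at which its call begins: read the wrist's pose just before it. There is no depth.
- job.sign_off(): hands the job in; it is judged then, once.
The state is a dict: "time_s": time; "joints": joint angles; "joint_vel": joint speeds; "joint_torque": joint torques, N m; "tcp_pos": TCP position; "ee_rot": TCP orientation; "wrist_force": force on the tool from outside, world axes, zero at the start; "moment": the same for the moment, N m; "finger_gap": opening from 0.0 (shut) to 1.0 (fully open); "grasp_force": force on a finger pad.
Only numpy, scipy, OpenCV 4.12 (cv2) and the standard library are available. Lean on these libraries where they do the work, as an engineer would, in place of code of your own. Each camera call takes 0.05 s, during which the arm holds its last target. There are 200 camera calls.

TASK

Hang the blue-ended plier rack on the two brass hooks of the stand, one steel end pin in each hook, and make sure both pins are down in their hooks before you let go of it. Then put the red-handled pliers astride the hanging rack's wooden rail, jaws up, one handle on each side, and let go. Leave the black-handled pliers and the other things on the bench where they are.

Things in the scene. Friction and masses are not known exactly. Their poses are not given: they have to be found in the camera images.
- hook_stand: Fixed stand: dark wooden foot 110 x 210 mm with a 50 mm high rail between two square steel posts (16 mm, 162 mm high with brass caps) at x = 0, y = +-78 mm; above the rail the space between them is empty. Each post carries a brass hook on its -x side. Origin: on the bench midway between the posts; z up, y along the line of hooks.
- hook_left (a point): Seat of the hook at the stand's y = +78 mm: where the axis of an 8 mm pin lies when resting in it (stand frame x = -58, z = 135 mm). Hook of 6 mm rod, open upwards: flat floor 12 mm wide, sides flaring to 30 mm at the mouth; free tip's top at x = -78, z = 157 mm; arm to the post at z = 151 mm. Axes as the stand's.
- hook_right (a point): The same for the hook at the stand's y = -78 mm.
- plier_rack: Loose rack, 0.2 to 0.4 kg, standing on the bench: two blue end plates (x 44, y 8, z 80 mm, at y = +-60) joined by a wooden rail along y (14 mm thick, z = 50 to 80 mm; open below). From each plate an 8 mm steel pin sticks out along y at z = 68, y = 64 to 92 mm, then an 18 mm cap; 192 mm overall. Origin: underside, middle. Same either way round; hangs upright from its pins; balances held mid-rail.
- pin_left (a point): On the axis of the rack's pin at its y = +78 mm (z = 68 mm), the middle of the free part of the pin that goes into a hook. Axes as the rack's.
- pin_right (a point): The same on the pin at the rack's y = -78 mm.
- plier_block: Fixed wooden block on the bench that the two pliers sit on: foot 80 x 190 mm, 12 mm high; upright ridge board along y, 14 mm thick, top edge at z = 108 mm. Origin: centre of its underside.
- red_pliers: Rigid steel pliers, red handles, 0.1 to 0.15 kg, astride the block's ridge, jaws up. Origin: middle of the flat crotch, on the ridge top (z 108 mm at first); z up, x across the handles. Joint 38 mm wide up to z = 18, then jaws 16 (x) by 10 mm (y) up to z = 59. Handles 10 mm thick, inside gap 18 mm at the crotch, 30 lower down, to z = -88. On the rack the crotch rests on the rail top.
- black_pliers: The same pliers with black handles, astride the same ridge about 90 mm from the red ones; to be left alone. Frame as the red pliers'.
- bench_block: Loose steel block 70 x 70 x 22 mm on the bench. Origin: centre of its underside.
- jar: Loose small amber jar, 64 mm diameter, 75 mm high. Origin: centre of its underside.
- mallet: Loose wooden mallet lying flat: head 52 mm diameter, 70 mm long along y, at the origin; handle 180 mm long to -x. Origin: on the bench under the head.
Things that resemble listed ones, but are neither listed nor needed, are in the scene too. Leave any purple look-alike of the plier_rack alone.

How it is judged:
By the outcome, as a careful person would: the job done as asked, in the order asked, and still so for the second after the job is handed in, with the robot touching nothing.
It also fails if it takes over 67 s, if anything falls off the work surface, if the arm or the gripper's body presses on something with over 40 N, if the wrist force passes 120 N, or if a joint passes its speed limit or range.

## Working session

There is one attempt and no reset: what is moved stays moved. The work goes in short steps, Python scripts to look and compute and a tool call to move; the robot and the scene stay as the last step left them, time stands still between calls to the robot, and variables do not carry over. Pictures are saved under pics/ and viewed, at most 10 in all, crops included, and the job is handed in when it is done.

Besides the shell and the picture viewer there is one more tool, called as name(argument=value, ...) on one line, values as JSON. drive_tool: Moves the arm, as the interface text tells. Its arguments: {"type":"object","properties":{"motion":{"type":"array"},"fingers":{"type":"number"},"force":{"type":"number"}},"required":["motion"]}

```bash
mkdir -p pics
cat > h.py <<'E'
import numpy as np, cv2
from scipy.spatial.transform import Rotation as R
from workcell import status, vision, job
def cam(n):
    s=status.sense(); d=vision.read_camera(n); K=np.array(d["K"],float)
    if n=="wrist":
        q=s["ee_rot"]; T=np.eye(4); T[:3,:3]=R.from_quat([q[1],q[2],q[3],q[0]]).as_matrix(); T[:3,3]=s["tcp_pos"]
        M=T@np.array(d["mount"]); C=M[:3,3]; Rw=M[:3,:3]
    else:
        Rc=R.from_rotvec(np.ravel(d["rvec"])).as_matrix(); Rw=Rc.T; C=-Rc.T@np.ravel(d["tvec"])
    return d["color"],K,Rw,C
def save(img,n): cv2.imwrite(f"pics/{n}.png",cv2.cvtColor(img,cv2.COLOR_RGB2BGR))
def ray(c,uv):
    _,K,Rw,C=c; v=Rw@np.linalg.solve(K,[uv[0],uv[1],1.]); return C,v/np.linalg.norm(v)
def onz(c,uv,z):
    C,v=ray(c,uv); return C+v*(z-C[2])/v[2]
def tri(*cu):
    A=np.zeros((3,3));b=np.zeros(3);L=[]
    for c,uv in cu:
        C,v=ray(c,uv);P=np.eye(3)-np.outer(v,v);A+=P;b+=P@C;L.append((C,P))
    p=np.linalg.solve(A,b); return p,max(np.linalg.norm(P@(p-C)) for C,P in L)
def proj(c,p):
    _,K,Rw,C=c; x=K@(Rw.T@(np.array(p,float)-C)); return x[:2]/x[2]
E
python3 - <<'E'
from h import *
s=status.sense(); print(s)
for n in ("scene","side"):
    c=cam(n); save(cv2.resize(c[0],(800,600)),n); print(n,c[3],c[2][:,2])
c=cam("wrist"); save(c[0],"wrist"); print(c[3],c[2])
E
```

```text
{'time_s': 0.0, 'joints': array([-0.07669884,  0.60014249, -0.00255337,  1.60012873,  0.00183163,
        0.94287866, -0.07978984]), 'joint_vel': array([-0.00175338, -0.00125518, -0.00121887, -0.00098452,  0.00196952,
       -0.0005164 ,  0.00096154]), 'joint_torque': array([-9.47821900e-04, -7.76440001e+01,  1.56451017e+00, -2.58004493e+01,
        1.21808253e-02,  8.94789293e-03,  3.55701900e-05]), 'tcp_pos': array([ 7.24564378e+02, -1.59217320e-02,  2.49404654e+02]), 'ee_rot': array([-4.89492198e-04,  7.07073169e-01,  7.07139964e-01, -6.04340821e-04]), 'wrist_force': array([-0.32172202, -1.07705017, -0.41896371]), 'moment': array([ 0.0136472 ,  0.01540391, -0.00268869]), 'grasp_force': 0.0, 'finger_gap': 0.9951383693275645}
scene [1305.61094439   33.80225502  792.14137239] [-7.70870828e-01 -4.24749444e-04 -6.36991355e-01]
side [380.42594061 683.16264796 793.89608154] [ 0.12238381 -0.68810087 -0.71521982]
[724.22365147  69.91061187 373.00131995] [[ 9.99998573e-01  5.04435931e-04 -1.61256026e-03]
 [ 3.72477373e-05 -9.60743479e-01 -2.77438219e-01]
 [-1.68920656e-03  2.77437763e-01 -9.60742127e-01]]
```

View pics/scene.png

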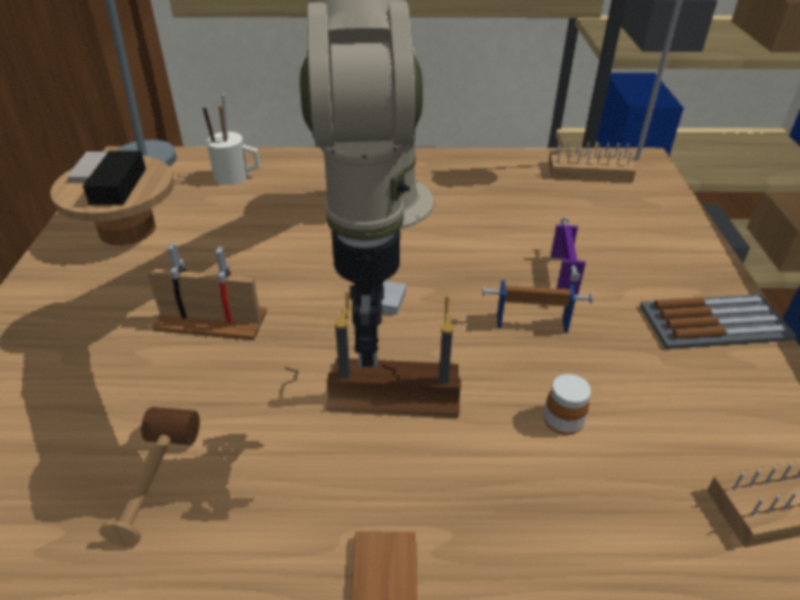

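View pics/side.png

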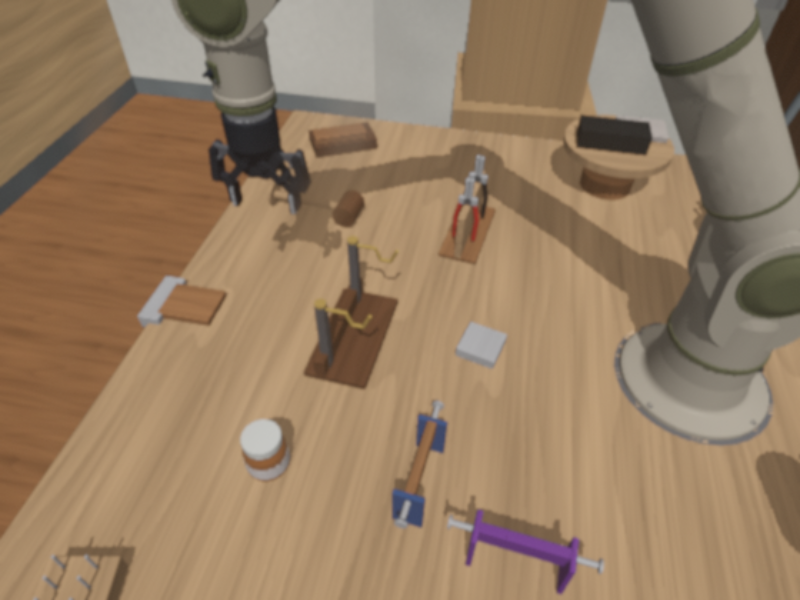

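The scene view has the rack at about (537,300) with blue ends at (502,303) and (571,308). The post caps are at (342,322) and (447,324), and the red plier jaws at (222,252). In the side view the rack runs (437,407) to (404,520), the post caps are at (352,241) and (320,303), and the red jaws at (469,180). I'll triangulate these.

Run:
```python
from h import *
a=cam("scene");b=cam("side")
def m(c,f,roi):
    h=cv2.cvtColor(c[0],cv2.COLOR_RGB2HSV); x=f(h[...,0].astype(int),h[...,1],h[...,2]).astype(np.uint8)
    k=np.zeros_like(x); u0,v0,u1,v1=[int(t*.7) for t in roi]; k[v0:v1,u0:u1]=x[v0:v1,u0:u1]
    n,_,st,ce=cv2.connectedComponentsWithStats(k); return [(s[:5].tolist(),(q/.7).round(1).tolist()) for s,q in zip(st[1:],ce[1:]) if s[4]>8]
blue=lambda h,s,v:(h>100)&(h<125)&(s>120)
red=lambda h,s,v:((h<4)|(h>174))&(s>170)
brass=lambda h,s,v:(h>18)&(h<32)&(s>150)
print("blue",m(a,blue,(480,260,600,340)),m(b,blue,(380,400,460,540)))
print("red",m(a,red,(150,230,270,340)),m(b,red,(430,150,500,270)))
print("brass",m(a,brass,(325,280,470,345)),m(b,brass,(300,230,410,340)))
P={"cap-":((485,292),(437,407)),"cap+":((590,299),(404,520)),"post-":((342,322),(352,241)),"post+":((447,324),(320,303)),
"jaw":((222,252),(469,180)),"jawblk":((174,250),(480,158))}
for k,(u,v) in P.items():
    p,e=tri((a,np.array(u)*.7),(b,np.array(v)*.7)); print(k,p.round(1),round(e,1))
sA=cv2.resize(a[0][155:300,90:430],(800,341),interpolation=cv2.INTER_CUBIC)
sB=cv2.resize(b[0][95:375,190:360],None,fx=2.1,fy=2.1,interpolation=cv2.INTER_CUBIC)
save(sA,"cA");save(sB,"cB")
```

```text
blue [([349, 198, 5, 30, 56], [501.2, 302.1]), ([395, 199, 8, 32, 91], [568.8, 306.5])] [([287, 348, 9, 3, 13], [415.9, 498.5])]
red [([155, 199, 7, 27, 77], [225.1, 302.3])] [([332, 146, 2, 16, 21], [475.1, 218.0])]
brass [([235, 217, 8, 12, 42], [341.6, 319.8]), ([310, 225, 6, 8, 27], [446.5, 326.6])] []
cap- [414.3 192.4  66.3] 1.4
cap+ [430.9 373.4  66.9] 4.2
post- [601.8 -45.  160.5] 0.4
post+ [610.4 109.  164.3] 0.5
jaw [ 429.1 -258.5  164.6] 3.3
jawblk [ 417.1 -343.5  161.2] 4.6
```

View pics/cB.png

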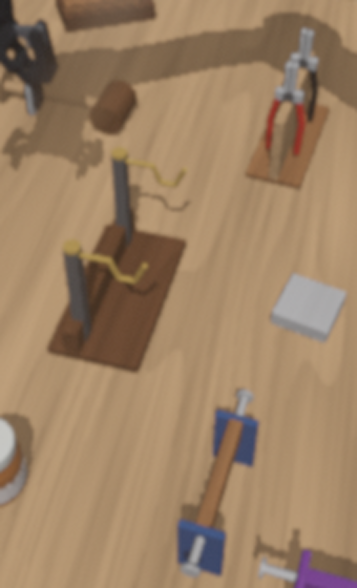

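The crop shows the hooks, rack and pliers clearly. Triangulated heights fit the text: pins about 67 mm, posts about 162, jaws about 165. So the stand is at about (606,32) with yaw −3°, the rack at about (423,283) with yaw −5°, and the red pliers at about (429,−258). Next I'll go above the rack.

drive_tool(motion=[[-0.03, 0.028, -0.002, 0, 0, -0.5], [-0.03, 0.028, -0.002, 0, 0, -0.5], [-0.03, 0.028, -0.002, 0, 0, -0.5], [-0.03, 0.028, -0.002, 0, 0, -0.5], [-0.03, 0.028, -0.002, 0, 0, -0.5], [-0.03, 0.028, -0.002, 0, 0, -0.5], [-0.03, 0.028, -0.002, 0, 0, -0.5], [-0.03, 0.028, -0.002, 0, 0, -0.5], [-0.03, 0.028, -0.002, 0, 0, -0.5], [-0.03, 0.028, -0.002, 0, 0, -0.5], [0, 0, 0, 0, 0, 0], [0, 0, 0, 0, 0, 0]], fingers=60, force=60)

```text
time_s: 1.75
tcp_pos: [425.4, 279.8, 230.4]
ee_rot: [0.0, 0.737, 0.676, 0.0]
wrist_force: [0.4, -0.8, 0.1]
finger_gap: 0.767
grasp_force: 0.0
```

Run:
```python
from h import *
c=cam("wrist"); a=cam("scene"); save(c[0],"w1"); s=status.sense(); print(s["tcp_pos"],s["ee_rot"],s["finger_gap"],s["time_s"])
for p in ((414.3,192.4,67),(430.9,373.4,67),(422,283,80)): print(proj(c,p))
np.savez("w1",img=c[0],K=c[1],R=c[2],C=c[3])
sA=cv2.resize(a[0][155:300,90:430],(800,341),interpolation=cv2.INTER_CUBIC)
w=cv2.resize(c[0],(345,259)); o=np.zeros((600,800,3),np.uint8); o[:341]=sA; o[341:,:345]=w; save(o,"v1")
```

```text
[425.86353791 279.17473848 230.34055968] [2.46856578e-04 7.37790675e-01 6.75029520e-01 8.37903839e-05] 0.7635018731152851 1.85
[274.13385378 281.22366473]
[274.53460136  83.02533034]
[273.49102244 193.99372195]
```

View pics/w1.png

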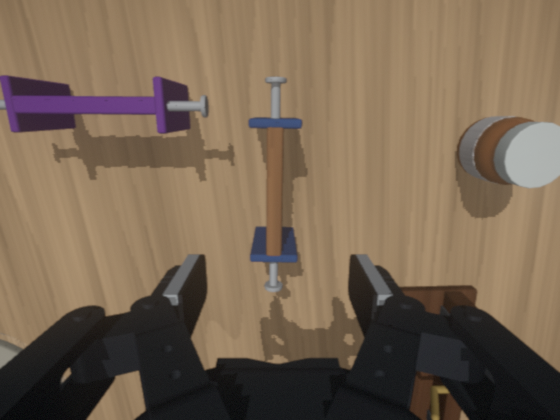

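View pics/v1.png

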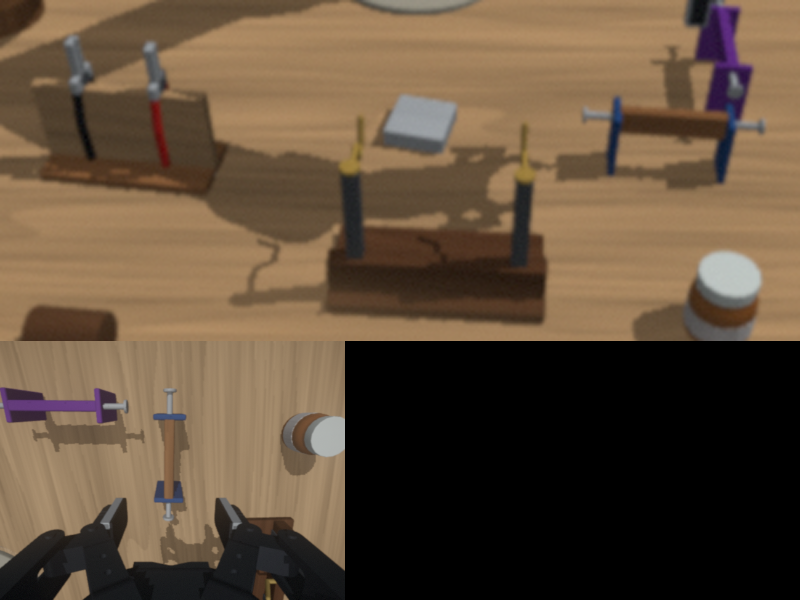

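The wrist view shows the rack caps at about (274,287) and (276,80) and the rail at column 275. The purple rack is well clear to the left.

Run:
```python
from h import *
d=np.load("w1.npz"); c=(d["img"],d["K"],d["R"],d["C"])
p=onz(c,(273.5,286),68);q=onz(c,(276,80),68);print(p,q,(p+q)/2,np.linalg.norm(p-q),np.degrees(np.arctan2(-(q-p)[0],(q-p)[1])))
a=cam("scene")
for k in ((tri((c,(273.5,286)),(a,(90+586*.425,155+114*.425)))),tri((c,(276,80)),(a,(90+763*.425,155+127*.425)))): print(k)
# tool z axis point at rack height on image
h=cv2.cvtColor(c[0],cv2.COLOR_RGB2HSV); row=h[190]; print([ (i,row[i].tolist()) for i in range(260,292,3)])
e=status.sense()["ee_rot"]; M=R.from_quat([e[1],e[2],e[3],e[0]]).as_matrix(); print(M)
```

```text
[413.27362943 187.81578735  68.        ] [432.30253899 375.52564961  68.        ] [422.78808421 281.67071848  68.        ] 188.6719157470638 -5.788530457076948
(array([414.32936485, 190.60957432,  69.76417286]), np.float64(1.8035195316740946))
(array([432.93620069, 377.6187841 ,  66.75274962]), np.float64(2.0683510799859044))
[(260, [16, 88, 163]), (263, [17, 88, 162]), (266, [15, 102, 137]), (269, [14, 121, 139]), (272, [14, 122, 138]), (275, [14, 123, 131]), (278, [14, 120, 127]), (281, [13, 121, 110]), (284, [15, 93, 112]), (287, [15, 93, 112]), (290, [16, 93, 112])]
[[ 8.89883153e-02  9.96032613e-01  3.36486689e-04]
 [ 9.96032654e-01 -8.89882475e-02 -2.11607968e-04]
 [-1.80825077e-04  3.53982367e-04 -9.99999921e-01]]
```

drive_tool(motion=[[-0.003, 0.003, -0.024, 0, 0, -0.5], [0, 0, -0.035, 0, 0, 0], [0, 0, -0.035, 0, 0, 0], [0, 0, -0.03, 0, 0, 0], [0, 0, -0.02, 0, 0, 0], [0, 0, -0.015, 0, 0, 0], [0, 0, -0.005, 0, 0, 0], [0, 0, 0, 0, 0, 0], [0, 0, 0, 0, 0, 0]])

```text
time_s: 3.02
tcp_pos: [422.4, 283.2, 66.9]
ee_rot: [0.0, 0.74, 0.672, 0.001]
wrist_force: [0.8, -0.6, 1.2]
finger_gap: 0.764
grasp_force: 0.0
```

drive_tool(motion=[[0, 0, 0, 0, 0, 0], [0, 0, 0, 0, 0, 0], [0, 0, 0, 0, 0, 0], [0, 0, 0, 0, 0, 0], [0, 0, 0, 0, 0, 0], [0, 0, 0, 0, 0, 0], [0, 0, 0, 0, 0, 0], [0, 0, 0, 0, 0, 0]], fingers=255, force=60)

```text
time_s: 4.03
tcp_pos: [422.1, 283.1, 66.5]
ee_rot: [0.0, 0.74, 0.672, 0.0]
wrist_force: [0.0, 0.4, 5.2]
finger_gap: 0.157
grasp_force: 62.3
```

Grip is good. Next I'll triangulate the hook tips from the views already taken, while the arm lifts.

Run:
```python
from h import *
a=cam("scene");b=cam("side")
for n,u,v in (("tip-",(243,205.6),(276.7,176.9)),("tip+",(312.7,208.5),(259.5,221.2))):
    p,e=tri((a,u),(b,v)); print(n,p.round(1),round(e,1))
for n,u,v in (("post-",(90+349*.425,0),0),):pass
for n,o in (("side",b),):
    save(cv2.resize(o[0][140:290,190:330],(784,840)[::1] if 0 else (560,600),interpolation=cv2.INTER_CUBIC),"hk")
# brass extents in scene and side
for c,roi in ((a,(225,195,330,245)),(b,(200,155,300,240))):
    h=cv2.cvtColor(c[0],cv2.COLOR_RGB2HSV).astype(int); u0,v0,u1,v1=roi
    m=((h[...,0]>19)&(h[...,0]<34)&(h[...,1]>125))[v0:v1,u0:u1].astype(np.uint8)
    n,l,st,ce=cv2.connectedComponentsWithStats(m)
    for i in range(1,n):
        if st[i][4]>5: print((st[i][:4]+[u0,v0,0,0]).tolist(),st[i][4])
```

```text
tip- [525.9 -42.1 151.4] 0.1
tip+ [533.4 111.7 152.4] 2.4
[234, 205, 10, 25] 89
[309, 217, 8, 16] 70
[244, 166, 6, 4] 20
[221, 210, 7, 6] 29
[228, 216, 30, 14] 65
```

View pics/hk.png

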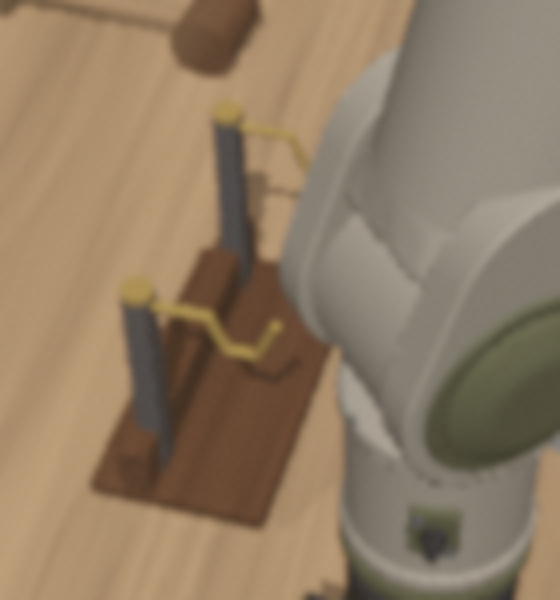

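drive_tool(motion=[[0, 0, 0.015, 0, 0, 0], [0, 0, 0.03, 0, 0, 0], [0, 0, 0.04, 0, 0, 0], [0, 0, 0.04, 0, 0, 0], [0, 0, 0.015, 0, 0, 0], [0, 0, 0, 0, 0, 0]])

```text
time_s: 4.88
tcp_pos: [422.0, 283.0, 206.9]
ee_rot: [0.0, 0.74, 0.672, 0.001]
wrist_force: [0.2, 0.5, -2.6]
finger_gap: 0.157
grasp_force: 61.1
```

The crop shows both hooks, and the tips triangulate to (526,−42) and (533,112) at z≈152. That puts the middle of the seats at about (548.5,34.5) with yaw −3°. I'll approach from −x so the plates pass between the hooks.

drive_tool(motion=[[0.004, -0.02, 0, 0, 0, 0.5], [0.009, -0.04, 0, 0, 0, 0.5], [0.011, -0.046, 0, 0, 0, 0.5], [0.011, -0.046, 0, 0, 0, 0.5], [0.011, -0.046, 0, 0, 0, 0.5], [0.008, -0.033, 0, 0, 0, 0], [0.004, -0.0175, 0, 0, 0, 0], [0.01, 0, 0, 0, 0, 0], [0.02, 0, 0, 0, 0, 0], [0.02, 0, 0, 0, 0, 0], [0.0135, 0, 0, 0, 0, 0], [0.005, 0, 0, 0, 0, 0], [0, 0, 0, 0, 0, 0], [0, 0, 0, 0, 0, 0], [0, 0, 0, 0, 0, 0]])

```text
time_s: 6.75
tcp_pos: [548.0, 34.5, 206.4]
ee_rot: [-0.0, 0.725, 0.688, -0.0]
wrist_force: [0.0, -0.3, -2.7]
finger_gap: 0.153
grasp_force: 61.0
```

Run:
```python
from h import *
c=cam("wrist");b=cam("side");a=cam("scene")
save(c[0],"w2")
o=np.zeros((600,800,3),np.uint8); o[:315,:420]=cv2.resize(c[0],(420,315)); 
o[:300,420:]=cv2.resize(b[0][110:270,180:380],(380,304))[:300]; o[315:600,:560]=cv2.resize(a[0][130:280,180:400],(560,382))[97:]
save(o,"v2")
s=status.sense();print(s["tcp_pos"],s["ee_rot"])
```

```text
[548.34276729  34.47724858 206.4285976 ] [6.63722273e-05 7.25349993e-01 6.88380259e-01 4.49664432e-05]
```

View pics/v2.png

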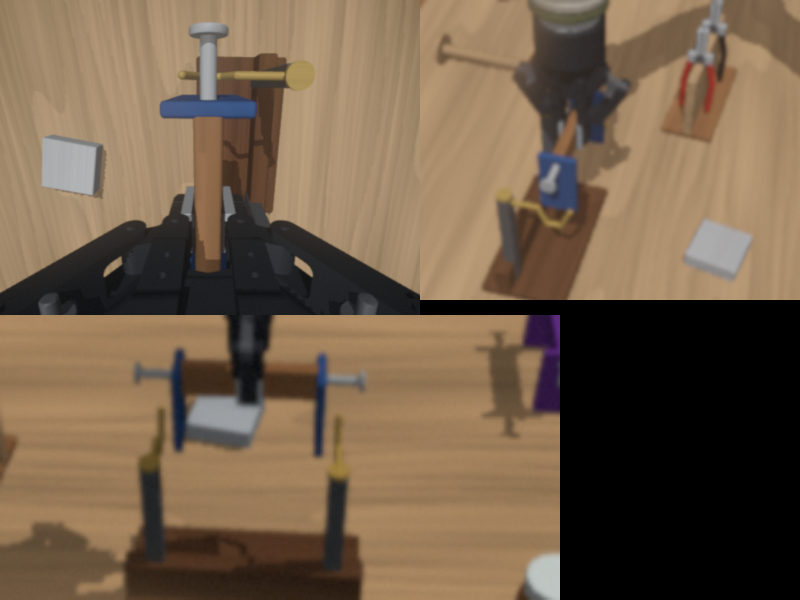

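The wrist view (mosaic) shows the +y hook crossing under the middle of the pin, tip at (181,74), pin at column 208, post cap at (299,75). I'll check this numerically.

Run:
```python
from h import *
c=cam("wrist")
t=onz(c,np.array((182,74))/.75,155);p=onz(c,np.array((299,75))/.75,163);q=onz(c,np.array((208,75))/.75,207)
print(t,p,q, np.linalg.norm(t-p))
```

```text
[534.28614961 112.31219822 155.        ] [610.6964982  107.37073426 163.        ] [551.73749158 108.82783756 207.        ] 76.98674845639265
```

Seat and pin agree within 1 mm at both ends. Lowering now.

drive_tool(motion=[[0.0005, 0, -0.01, 0, 0, 0], [0, 0, -0.02, 0, 0, 0], [0, 0, -0.02, 0, 0, 0], [0, 0, -0.01, 0, 0, 0], [0, 0, -0.006, 0, 0, 0], [0, 0, 0, 0, 0, 0]])

```text
time_s: 7.7
tcp_pos: [549.0, 34.5, 140.1]
ee_rot: [-0.0, 0.725, 0.688, -0.0]
wrist_force: [0.2, 0.7, -2.8]
finger_gap: 0.154
grasp_force: 61.0
```

drive_tool(motion=[[0, 0, -0.002, 0, 0, 0], [0, 0, -0.002, 0, 0, 0], [0, 0, -0.002, 0, 0, 0], [0, 0, -0.001, 0, 0, 0], [0, 0, 0, 0, 0, 0]])

```text
time_s: 8.32
tcp_pos: [549.0, 34.5, 133.3]
ee_rot: [0.0, 0.725, 0.688, 0.0]
wrist_force: [0.5, 0.2, -3.2]
finger_gap: 0.157
grasp_force: 61.2
```

drive_tool(motion=[[0, 0, -0.001, 0, 0, 0], [0, 0, -0.001, 0, 0, 0], [0, 0, -0.001, 0, 0, 0], [0, 0, 0, 0, 0, 0]])

```text
time_s: 8.82
tcp_pos: [549.2, 34.5, 132.4]
ee_rot: [0.0, 0.725, 0.688, 0.001]
wrist_force: [-6.7, -0.9, 26.7]
finger_gap: 0.152
grasp_force: 65.7
```

Run:
```python
from h import *
c=cam("wrist");b=cam("side");a=cam("scene"); s=status.sense(); print(s["wrist_force"],s["moment"],s["tcp_pos"],s["ee_rot"])
np.savez("s3",a=a[0],b=b[0],c=c[0])
o=np.zeros((600,800,3),np.uint8); o[:300,:400]=cv2.resize(c[0],(400,300)); 
o[:300,400:]=cv2.resize(b[0][140:230,210:330],(400,300),interpolation=cv2.INTER_CUBIC); o[300:600,:]=cv2.resize(a[0][190:250,210:370],(800,300),interpolation=cv2.INTER_CUBIC)
save(o,"v3")
```

```text
[-6.48487621 -0.45435059 26.67925789] [-0.06996614  1.47286924  0.01388691] [549.13785147  34.48959924 132.44902915] [4.82393119e-04 7.25423009e-01 6.88302867e-01 6.23445246e-04]
```

View pics/v3.png

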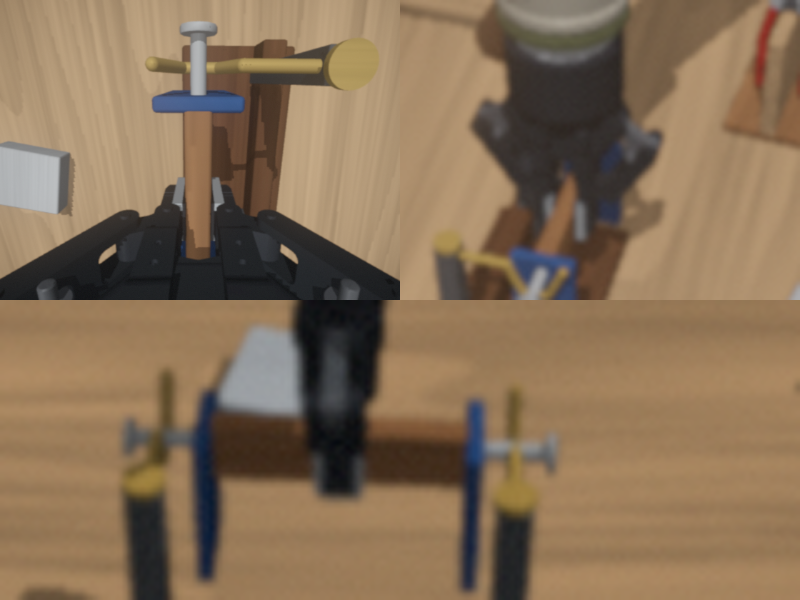

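Both pins cross inside their hooks: +y at wrist (198,68), and −y at scene (160,438) between the hook tip and post cap. Height is at the seat and the moment about x is near zero, so both ends carry load. I'll ease the side load, then release.

drive_tool(motion=[[-0.0007, 0, 0.0008, 0, 0, 0], [0, 0, 0, 0, 0, 0], [0, 0, 0, 0, 0, 0]])

```text
time_s: 9.35
tcp_pos: [549.0, 34.5, 132.6]
ee_rot: [0.001, 0.725, 0.688, 0.001]
wrist_force: [-2.4, -0.6, 15.7]
finger_gap: 0.152
grasp_force: 63.6
```

drive_tool(motion=[[0, 0, 0, 0, 0, 0], [0, 0, 0, 0, 0, 0], [0, 0, 0, 0, 0, 0], [0, 0, 0, 0, 0, 0]], fingers=120)

```text
time_s: 9.85
tcp_pos: [548.3, 34.5, 130.9]
ee_rot: [-0.0, 0.725, 0.688, -0.0]
wrist_force: [0.4, -0.7, 0.0]
finger_gap: 0.531
grasp_force: 0.0
```

drive_tool(motion=[[0, 0, 0.015, 0, 0, 0], [0, 0, 0.03, 0, 0, 0], [0, 0, 0.04, 0, 0, 0], [0, 0, 0.03, 0, 0, 0], [0, 0, 0.005, 0, 0, 0], [0, 0, 0, 0, 0, 0]])

```text
time_s: 10.6
tcp_pos: [548.2, 34.5, 251.5]
ee_rot: [0.0, 0.725, 0.688, 0.0]
wrist_force: [0.5, 0.0, -1.2]
finger_gap: 0.529
grasp_force: 0.0
```

Run:
```python
from h import *
c=cam("wrist"); np.savez("w4",img=c[0],K=c[1],R=c[2],C=c[3]); save(c[0],"w4")
print(status.sense()["tcp_pos"])
```

```text
[547.89197266  34.43884327 250.78367614]
```

drive_tool(motion=[[-0.006, -0.014, 0, 0, 0, -0.5], [-0.012, -0.03, 0, 0, 0, -0.5], [-0.016, -0.04, 0, 0, 0, -1], [-0.016, -0.04, 0, 0, 0, -1], [-0.016, -0.04, 0, 0, 0, -1], [-0.016, -0.04, 0, 0, 0, -1], [-0.016, -0.04, 0, 0, 0, 0], [-0.012, -0.03, 0, 0, 0, 0], [-0.009, -0.019, 0, 0, 0, 0], [0, 0, 0, 0, 0, 0], [0, 0, 0, 0, 0, 0]])

```text
time_s: 12.02
tcp_pos: [429.1, -258.0, 250.6]
ee_rot: [-0.0, 0.755, 0.656, -0.0]
wrist_force: [-0.6, -0.4, 0.3]
finger_gap: 0.527
grasp_force: 0.0
```

Run:
```python
from h import *
c=cam("wrist");a=cam("scene");b=cam("side");d=np.load("w4.npz")
np.savez("w5",img=c[0],K=c[1],R=c[2],C=c[3],tcp=status.sense()["tcp_pos"])
o=np.zeros((600,800,3),np.uint8); o[:300,:400]=cv2.resize(c[0],(400,300)); o[:300,400:]=cv2.resize(d["img"],(400,300))
o[300:,:400]=cv2.resize(b[0][140:230,210:330],(400,300),interpolation=cv2.INTER_CUBIC); o[300:600,400:]=cv2.resize(a[0][185:255,225:325],(400,300),interpolation=cv2.INTER_CUBIC)
save(o,"v4"); s=status.sense(); print(s["tcp_pos"],s["ee_rot"])
```

```text
[ 429.62258441 -257.60830827  250.90662825] [-1.97530948e-04  7.54208476e-01  6.56635009e-01  2.85450068e-05]
```

View pics/v4.png

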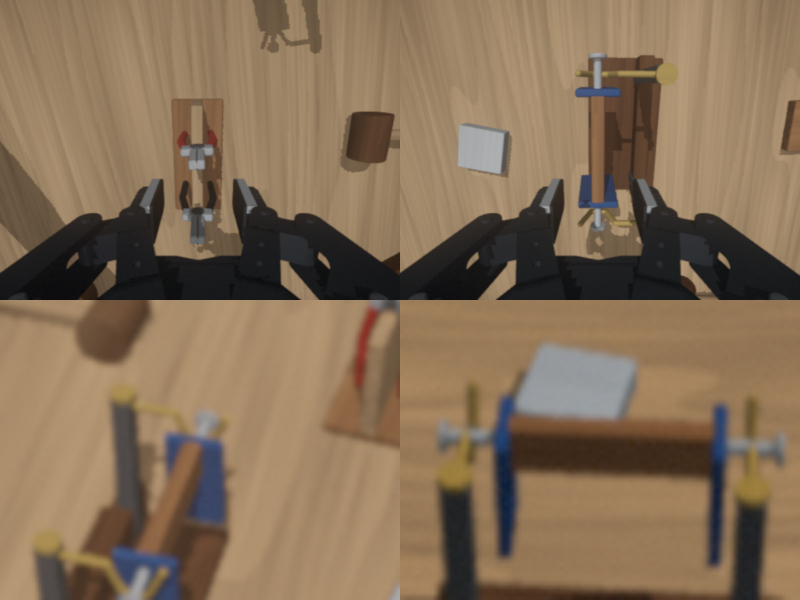

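The rack hangs with both pins low in the hooks (wrist, side and scene views agree). The red pliers are at wrist mosaic (197,155), with the block's ridge running along the column. Next I'll measure the jaw.

Run:
```python
from h import *
d=np.load("w5.npz"); c=(d["img"],d["K"],d["R"],d["C"]); h=cv2.cvtColor(c[0],cv2.COLOR_RGB2HSV).astype(int)
def comps(m,roi):
    u0,v0,u1,v1=roi; n,l,st,ce=cv2.connectedComponentsWithStats(m[v0:v1,u0:u1].astype(np.uint8))
    return [((s[:4]+[u0,v0,0,0]).tolist(),int(s[4]),(q+[u0,v0]).round(1).tolist()) for s,q in zip(st[1:],ce[1:]) if s[4]>15]
steel=(h[...,1]<45)&(h[...,2]>75); red=((h[...,0]<5)|(h[...,0]>174))&(h[...,1]>140)
print("steel",comps(steel,(235,190,320,345)));print("red",comps(red,(235,170,320,260)))
for v in range(194,238,3): 
    r=np.where(steel[v,235:320])[0]+235; print(v,(r.min(),r.max()) if len(r) else None,end="; ")
print()
for x in ((429,-258,108),(429,-258,126),(429,-258,167),(417,-343,167)): print(proj(c,x))
a=cam("scene");g=cv2.cvtColor(a[0],cv2.COLOR_RGB2HSV).astype(int)
print("scene steel",comps((g[...,1]<60)&(g[...,2]>70),(110,165,170,205)))
o=np.zeros((600,800,3),np.uint8)
o[:,:400]=cv2.resize(c[0][160:340,220:340],(400,600),interpolation=cv2.INTER_CUBIC)
o[:300,400:]=cv2.resize(a[0][160:235,100:200],(400,300),interpolation=cv2.INTER_CUBIC); save(o,"v5")
```

```text
steel [([252, 203, 48, 35], 1085, [275.6, 217.9]), ([280, 291, 19, 28], 321, [288.9, 302.9]), ([255, 292, 16, 23], 222, [261.7, 301.0]), ([266, 324, 21, 18], 231, [276.2, 335.4])]
red [([292, 183, 11, 21], 138, [296.9, 193.5]), ([249, 184, 12, 22], 141, [254.5, 195.1])]
194 None; 197 None; 200 None; 203 (np.int64(285), np.int64(296)); 206 (np.int64(254), np.int64(298)); 209 (np.int64(253), np.int64(299)); 212 (np.int64(252), np.int64(299)); 215 (np.int64(253), np.int64(298)); 218 (np.int64(254), np.int64(286)); 221 (np.int64(265), np.int64(286)); 224 (np.int64(264), np.int64(286)); 227 (np.int64(264), np.int64(286)); 230 (np.int64(264), np.int64(287)); 233 (np.int64(264), np.int64(287)); 236 (np.int64(265), np.int64(286)); 
[277.86636794 199.6682254 ]
[277.88853261 205.45533205]
[277.95212451 222.05892027]
[277.80810555 331.89256653]
scene steel [([117, 170, 12, 25], 126, [121.8, 183.0]), ([151, 173, 10, 25], 141, [154.9, 184.9])]
```

Run:
```python
from h import *
d=np.load("w5.npz"); c=(d["img"],d["K"],d["R"],d["C"]); a=cam("scene"); g=cv2.cvtColor(a[0],cv2.COLOR_RGB2HSV).astype(int)
m=(g[...,1]<60)&(g[...,2]>70)
for v in range(171,200,2): r=np.where(m[v,140:170])[0]+140; print(v,r.tolist())
print(onz(c,(275.5,231),167),onz(c,(275.5,211),126),onz(c,(276,341),167))
print(d["tcp"])
for u in ((153.5,174),(154,175)): print(tri((c,(275.5,231)),(a,u)))
```

```text
171 []
173 [152, 153, 154, 155]
175 [151, 152, 153, 154, 155]
177 [151, 152, 153, 154, 155, 156]
179 [152, 153, 154, 155, 156]
181 [152, 153, 154, 155, 156, 157]
183 [153, 154, 155, 156, 157]
185 [153, 154, 155, 156, 157, 158, 159]
187 [153, 154, 155, 156, 157, 158, 159, 160]
189 [153, 154, 155, 156, 157]
191 [153, 154, 155, 156, 157]
193 [152, 153, 154, 155, 156, 157, 158]
195 [153, 154, 155, 156, 157]
197 [154, 155]
199 []
[ 426.48292952 -264.06236807  167.        ] [ 426.49073325 -262.26096745  126.        ] [ 414.5557787  -350.70032595  167.        ]
[ 429.62258441 -257.60830827  250.90662825]
(array([ 426.39010923, -262.74116045,  166.70487469]), np.float64(1.3464720429246855))
(array([ 426.18471107, -262.9023035 ,  163.86764013]), np.float64(2.1654502299903973))
```

View pics/v5.png

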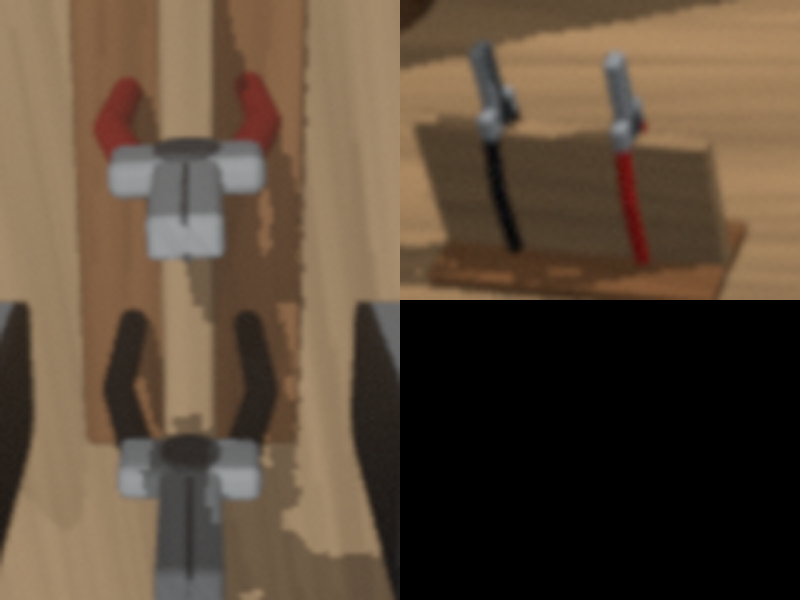

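Crop: red jaw top face centred at (185,235), steel and clear of the fingers. Pliers are at (426.4,−263), top 167. I'll descend to TCP z=150 and grip.

drive_tool(motion=[[-0.003, -0.005, -0.006, 0, 0, 0], [0, 0, -0.02, 0, 0, 0], [0, 0, -0.03, 0, 0, 0], [0, 0, -0.025, 0, 0, 0], [0, 0, -0.015, 0, 0, 0], [0, 0, -0.005, 0, 0, 0], [0, 0, 0, 0, 0, 0], [0, 0, 0, 0, 0, 0]])

```text
time_s: 13.28
tcp_pos: [426.6, -263.7, 150.8]
ee_rot: [0.001, 0.755, 0.656, 0.0]
wrist_force: [0.8, -0.8, 0.7]
finger_gap: 0.527
grasp_force: 0.0
```

drive_tool(motion=[[0, 0, 0, 0, 0, 0], [0, 0, 0, 0, 0, 0], [0, 0, 0, 0, 0, 0], [0, 0, 0, 0, 0, 0], [0, 0, 0, 0, 0, 0], [0, 0, 0, 0, 0, 0]], fingers=255, force=60)

```text
time_s: 14.02
tcp_pos: [426.6, -263.6, 150.7]
ee_rot: [0.001, 0.755, 0.656, 0.0]
wrist_force: [-0.6, 1.2, 5.0]
finger_gap: 0.175
grasp_force: 58.3
```

Gripped. I'll lift, then locate the hanging rail from the stored wrist view.

drive_tool(motion=[[0, 0, 0.01, 0, 0, 0], [0, 0, 0.03, 0, 0, 0], [0, 0, 0.04, 0, 0, 0], [0, 0, 0.04, 0, 0, 0], [0, 0, 0.025, 0, 0, 0], [0, 0, 0.007, 0, 0, 0], [0, 0, 0, 0, 0, 0]])

```text
time_s: 14.9
tcp_pos: [426.1, -263.4, 302.0]
ee_rot: [0.0, 0.755, 0.656, 0.0]
wrist_force: [-0.3, -0.5, -1.9]
finger_gap: 0.175
grasp_force: 58.6
```

Run:
```python
from h import *
d=np.load("w4.npz"); c=(d["img"],d["K"],d["R"],d["C"]); L=cv2.cvtColor(c[0],cv2.COLOR_RGB2HSV).astype(int)
P=[]
for v in range(150,240,15):
    print(v,[tuple(L[v,u]) and (u,int(L[v,u,1]),int(L[v,u,2])) for u in range(258,298,3)])
k1=onz(c,(276,78),135);k2=onz(c,(277.5,318),135); print(k1,k2,(k1+k2)/2,np.linalg.norm(k1-k2),np.degrees(np.arctan2(-(k1-k2)[0],(k1-k2)[1])))
print(proj(c,(548,34.5,147)))
a=cam("scene");b=cam("side")
# height: rail-top/caps across two views (v4 crop pixels)
for u,v in (((225+447*.0+0,0),0),): pass
for n,us,uw in (("cap+",(225+(783-400)/4,185+(447-300)*70/300),(276,78)),("cap-",(225+(443-400)/4,185+(436-300)*70/300),(277.5,318))):
    print(n,tri((a,us),(c,uw)))
```

```text
150 [(258, 86, 166), (261, 86, 160), (264, 105, 109), (267, 123, 116), (270, 118, 141), (273, 120, 136), (276, 121, 139), (279, 120, 140), (282, 119, 137), (285, 119, 120), (288, 122, 100), (291, 121, 101), (294, 121, 99), (297, 123, 102)]
165 [(258, 86, 167), (261, 87, 162), (264, 107, 98), (267, 123, 106), (270, 119, 141), (273, 121, 146), (276, 120, 142), (279, 122, 138), (282, 123, 137), (285, 122, 117), (288, 122, 73), (291, 122, 71), (294, 126, 71), (297, 124, 72)]
180 [(258, 87, 167), (261, 87, 164), (264, 108, 111), (267, 122, 111), (270, 123, 139), (273, 123, 145), (276, 122, 140), (279, 123, 137), (282, 127, 135), (285, 121, 116), (288, 126, 73), (291, 124, 72), (294, 122, 71), (297, 126, 71)]
195 [(258, 87, 167), (261, 87, 164), (264, 110, 109), (267, 124, 111), (270, 121, 146), (273, 121, 147), (276, 125, 141), (279, 123, 137), (282, 124, 134), (285, 124, 113), (288, 119, 73), (291, 128, 72), (294, 120, 72), (297, 124, 72)]
210 [(258, 88, 165), (261, 87, 165), (264, 109, 108), (267, 122, 109), (270, 121, 145), (273, 121, 147), (276, 122, 140), (279, 124, 136), (282, 123, 133), (285, 125, 110), (288, 129, 71), (291, 127, 70), (294, 129, 71), (297, 129, 73)]
225 [(258, 86, 163), (261, 88, 165), (264, 108, 109), (267, 120, 104), (270, 121, 143), (273, 119, 146), (276, 121, 141), (279, 123, 135), (282, 122, 132), (285, 127, 108), (288, 122, 71), (291, 127, 70), (294, 120, 72), (297, 128, 80)]
[551.73441615 127.54513907 135.        ] [542.8915378  -62.21577539 135.        ] [547.31297698  32.66468184 135.        ] 189.9668422517674 -2.6680591100541333
[277.62689982 212.86791668]
cap+ (array([551.81586661, 129.41811913, 134.24855639]), np.float64(1.7935151137412835))
cap- (array([543.70229698, -59.53870566, 135.57451596]), np.float64(2.018094752885326))
```

The rack's pins sit at z≈135 at both ends, so the rail centre is about (547.5,34) with yaw −2.7°. Moving the pliers above it.

drive_tool(motion=[[0.006, 0.015, 0, 0, 0, 0.5], [0.012, 0.03, 0, 0, 0, 0.8], [0.016, 0.04, 0, 0, 0, 1], [0.016, 0.04, 0, 0, 0, 1], [0.016, 0.04, 0, 0, 0, 1], [0.016, 0.04, 0, 0, 0, 1], [0.016, 0.04, 0, 0, 0, 0], [0.012, 0.03, 0, 0, 0, 0], [0.008, 0.0155, 0, 0, 0, 0], [0.003, 0.007, 0, 0, 0, 0], [0, 0, 0, 0, 0, 0], [0, 0, 0, 0, 0, 0]])

```text
time_s: 16.5
tcp_pos: [546.9, 32.7, 302.0]
ee_rot: [0.0, 0.724, 0.69, -0.0]
wrist_force: [-0.2, 0.4, -0.3]
finger_gap: 0.177
grasp_force: 58.5
```

Run:
```python
from h import *
s=status.sense();print(s["tcp_pos"],s["ee_rot"])
c=cam("wrist");b=cam("side");np.savez("w6",img=c[0],K=c[1],R=c[2],C=c[3])
h=cv2.cvtColor(c[0],cv2.COLOR_RGB2HSV).astype(int)
red=((h[...,0]<5)|(h[...,0]>174))&(h[...,1]>140)&(h[...,2]>50)
n,l,st,ce=cv2.connectedComponentsWithStats(red.astype(np.uint8))
for i in range(1,n):
    if st[i][4]>20: print("red",st[i],ce[i])
for v in range(100,300,25): print(v,[(u,int(h[v,u,0]),int(h[v,u,1]),int(h[v,u,2])) for u in range(256,300,4)])
print(proj(c,(547.5,34,147)),proj(c,(547.5,34,259)),proj(c,(547.5,80,147)))
# side: red handles
g=cv2.cvtColor(b[0],cv2.COLOR_RGB2HSV).astype(int); r=((g[...,0]<5)|(g[...,0]>174))&(g[...,1]>140)
n,l,st,ce=cv2.connectedComponentsWithStats(r.astype(np.uint8))
for i in range(1,n):
    if st[i][4]>8: print("side red",st[i])
for z in (259,171): print(proj(b,(547.5,34,z)))
```

```text
[546.92393034  32.69903174 302.03980736] [ 1.02880560e-04  7.24113439e-01  6.89680805e-01 -3.22611040e-04]
red [297 199  22  45 580] [307.3862069  221.14310345]
red [238 202  19  42 456] [246.6995614  223.88157895]
100 [(256, 21, 118, 167), (260, 20, 120, 121), (264, 20, 118, 121), (268, 19, 119, 118), (272, 19, 113, 129), (276, 100, 5, 159), (280, 90, 3, 152), (284, 19, 112, 123), (288, 20, 121, 139), (292, 19, 124, 123), (296, 20, 121, 126)]
125 [(256, 111, 110, 123), (260, 111, 111, 124), (264, 111, 115, 124), (268, 110, 114, 125), (272, 110, 118, 125), (276, 110, 120, 123), (280, 110, 122, 123), (284, 110, 122, 123), (288, 110, 126, 125), (292, 110, 125, 124), (296, 110, 125, 124)]
150 [(256, 17, 87, 164), (260, 16, 88, 165), (264, 17, 88, 157), (268, 13, 117, 83), (272, 14, 122, 134), (276, 14, 122, 142), (280, 14, 122, 138), (284, 14, 122, 132), (288, 13, 122, 94), (292, 12, 125, 88), (296, 12, 124, 80)]
175 [(256, 17, 87, 164), (260, 16, 88, 165), (264, 16, 89, 161), (268, 13, 122, 98), (272, 14, 121, 131), (276, 14, 121, 143), (280, 13, 122, 136), (284, 14, 124, 128), (288, 1
[... 439 characters left out ...]
20, 121), (288, 9, 92, 64), (292, 9, 92, 64), (296, 12, 119, 88)]
250 [(256, 90, 2, 106), (260, 15, 26, 58), (264, 105, 5, 111), (268, 120, 3, 85), (272, 120, 6, 90), (276, 120, 3, 87), (280, 120, 6, 83), (284, 120, 6, 80), (288, 105, 5, 104), (292, 98, 8, 130), (296, 0, 20, 50)]
275 [(256, 15, 33, 46), (260, 0, 4, 65), (264, 105, 5, 100), (268, 110, 6, 121), (272, 110, 6, 118), (276, 120, 4, 70), (280, 90, 7, 117), (284, 108, 11, 121), (288, 105, 9, 118), (292, 100, 7, 111), (296, 0, 17, 44)]
[278.48856437 194.43967583] [279.16487393 243.37384048] [275.87835021 141.18415886]
side red [249 160   6  29  82]
side red [266 162   7  30  95]
[259.65626728 159.88804411]
[260.55247204 190.66730563]
```

The handle tips straddle the rail: inner edges at columns 257 and 297, rail at 270–286, so centred within about 1 mm. Lowering.

drive_tool(motion=[[0, 0, -0.01, 0, 0, 0], [0, 0, -0.015, 0, 0, 0], [0, 0, -0.015, 0, 0, 0], [0, 0, -0.015, 0, 0, 0], [0, 0, -0.015, 0, 0, 0], [0, 0, -0.01, 0, 0, 0], [0, 0, 0, 0, 0, 0]])

```text
time_s: 17.48
tcp_pos: [547.0, 34.0, 221.2]
ee_rot: [-0.0, 0.724, 0.69, -0.001]
wrist_force: [-0.1, -0.3, -0.4]
finger_gap: 0.176
grasp_force: 58.6
```

drive_tool(motion=[[0, 0, -0.008, 0, 0, 0], [0, 0, -0.008, 0, 0, 0], [0, 0, -0.006, 0, 0, 0], [0, 0, -0.004, 0, 0, 0], [0, 0, -0.002, 0, 0, 0], [0, 0, 0, 0, 0, 0]])

```text
time_s: 18.23
tcp_pos: [547.3, 34.0, 194.0]
ee_rot: [0.0, 0.724, 0.69, -0.0]
wrist_force: [0.3, -0.3, -0.9]
finger_gap: 0.175
grasp_force: 58.6
```

drive_tool(motion=[[0, 0, -0.001, 0, 0, 0], [0, 0, -0.001, 0, 0, 0], [0, 0, -0.001, 0, 0, 0], [0, 0, -0.001, 0, 0, 0], [0, 0, 0, 0, 0, 0]])

```text
time_s: 18.85
tcp_pos: [547.3, 34.0, 190.0]
ee_rot: [-0.0, 0.724, 0.69, -0.0]
wrist_force: [-0.3, 0.1, -0.3]
finger_gap: 0.18
grasp_force: 58.6
```

drive_tool(motion=[[0, 0, -0.0007, 0, 0, 0], [0, 0, -0.0007, 0, 0, 0], [0, 0, -0.0006, 0, 0, 0], [0, 0, 0, 0, 0, 0]])

```text
time_s: 19.35
tcp_pos: [547.4, 34.0, 189.0]
ee_rot: [0.0, 0.724, 0.69, 0.0]
wrist_force: [-2.4, -0.5, 10.7]
finger_gap: 0.176
grasp_force: 60.3
```

Contact came at the expected height (crotch ≈ 147). Releasing and retreating.

drive_tool(motion=[[0, 0, 0, 0, 0, 0], [0, 0, 0, 0, 0, 0], [0, 0, 0, 0, 0, 0], [0, 0, 0, 0, 0, 0]], fingers=120)

```text
time_s: 19.85
tcp_pos: [547.3, 34.0, 188.0]
ee_rot: [-0.0, 0.724, 0.69, -0.0]
wrist_force: [-0.2, 0.5, 0.4]
finger_gap: 0.529
grasp_force: 0.0
```

drive_tool(motion=[[0, 0, 0.01, 0, 0, 0], [0, 0, 0.02, 0, 0, 0], [0, 0, 0.03, 0, 0, 0], [0, 0, 0.03, 0, 0, 0], [0, 0, 0.03, 0, 0, 0], [0, 0, 0.02, 0, 0, 0], [0, 0, 0, 0, 0, 0], [0, 0, 0, 0, 0, 0]])

```text
time_s: 20.85
tcp_pos: [546.9, 33.9, 327.7]
ee_rot: [-0.0, 0.724, 0.69, -0.0]
wrist_force: [-0.1, -0.0, -0.3]
finger_gap: 0.528
grasp_force: 0.0
```

Run:
```python
from h import *
s=status.sense();print(s["tcp_pos"],s["time_s"],s["finger_gap"],s["wrist_force"])
def m(c,lab,f):
    h=cv2.cvtColor(c[0],cv2.COLOR_RGB2HSV).astype(int); n,l,st,ce=cv2.connectedComponentsWithStats(f(h[...,0],h[...,1],h[...,2]).astype(np.uint8))
    for i in range(1,n):
        if st[i][4]>15: print(lab,st[i],ce[i].round(1))
red=lambda h,s,v:((h<5)|(h>174))&(s>140)&(v>50)
blue=lambda h,s,v:(h>100)&(h<125)&(s>90)
W=cam("wrist");A=cam("scene");B=cam("side")
for n,c in (("wrist",W),("scene",A),("side",B)):
    m(c,n+" red",red)
    if n!="side": m(c,n+" blue",blue)
    print(n,"expect crotch",proj(c,(547.3,34,147)),"handle ends",proj(c,(527,35,62)),proj(c,(568,33,62)),"jawtop",proj(c,(547.3,34,206)))
for q in ((551.8,128,135),(543.2,-61,135)): print("cap",proj(W,q),proj(A,q))
d=np.load("w4.npz"); c4=(d["img"],d["K"],d["R"],d["C"])
m(c4,"before blue",blue); print(proj(c4,(551.8,128,135)))
```

```text
[546.88648865  33.89751216 327.65334608] 20.85 0.5279196120971756 [-0.06200325 -0.02370951 -0.33765783]
wrist red [292 171  11  18 137] [296.8 179. ]
wrist red [254 173  10  16  90] [258.5 180.4]
wrist blue [256 121  46   8 332] [279.  124.4]
wrist blue [258 226  41  25 322] [281.8 244.8]
wrist expect crotch [278.34827408 189.3095522 ] handle ends [261.2827909  173.45655171] [295.38056728 173.51707212] jawtop [278.54411889 206.24542937]
scene red [275 219   5  29  80] [277.3 231. ]
scene blue [ 417   51   43   52 1622] [437.2  75.6]
scene blue [451  57  27  50 768] [464.2  83.5]
scene blue [553  79   7  22  85] [557.1  90.7]
scene blue [548 202  12  38 229] [555.6 220.7]
scene blue [249 208   4  36  85] [250.7 225.1]
scene blue [303 210   3  36  63] [303.9 225.2]
scene expect crotch [276.98160589 213.46070281] handle ends [277.30862817 235.27985913] [276.40196273 247.52305466] jawtop [277.07230596 192.3249599 ]
side red [250 199   6  12  37] [252.6 203.7]
side red [266 201   7  25  92] [269.6 212. ]
side expect crotch [260.86080684 198.35123281] handle ends [269.61403369 224.96149624] [253.44744653 221.78677284] jawtop [260.30024612 178.96119661]
cap [278.49317769  85.31119689] [319.32102186 219.06934503]
cap [278.58357321 273.55273159] [234.44125606 216.18750929]
before blue [246 123  62  12 648] [277.5 128.8]
before blue [ 251  246   53   45 1145] [276.2 272.8]
[276.06018104  77.28554624]
```

Red handles lie one each side of the rail at the predicted pixels in all three views, and the rack plates are level. Handing in.

```bash
python3 -c "
from workcell import job; print(job.sign_off())"
```

```text
the job is handed in; nothing more can be done
None
```

The blue-ended rack hangs with a pin seated in each brass hook, the red pliers sit astride its rail jaws up, and the job was handed in at about 21 s of the 67 s allowed; sign-off returned no verdict.

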